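# Walk a cheese loaf round to the portioning fence

### The job

Turn the big waxed cheese loaf round on the white portioning board by pushing its corners with the fingertips only until a long side faces the steel fence, then push it up flat against the fence with the whole of that long side backed by the fence. Turn it in the open: no corner of the loaf may run into the fence while it is still clearly skewed. Never lift or tip the loaf, and leave the small round cheese, the jar and the cheese trier where they are.

Things in the scene. Friction and masses are not known exactly. Their poses are not given: they have to be found in the camera images.
- loaf: The waxed block cheese: a loose orange cuboid 96 x 150 mm and 70 mm high with edges rounded by 6 mm, 0.75 to 1 kg, too wide for a gripper. Origin: centre of its underside (on the board's top). Its x axis is across (96 mm), y along its length (150 mm), z up; its two long sides are alike and either may face the fence. Starts 40 to 90 degrees out of square, either way, clear of the fence. It slides under a push of roughly 3 to 11 N and stays where it is left.
- fence: The fixed stainless fence standing on the board: a straight upright plate 360 mm long, 45 mm high, 8 mm thick. Origin: middle of the foot of its near face (the face towards the loaf), at the height of the board's top. Its y axis runs along the fence, x points through the fence away from the loaf, z up. Two brackets stand behind it. Loaf flat against it: loaf's origin at x = -48 mm in this frame.
- board: The fixed white plastic portioning board, 360 mm (x) by 500 mm (y), its top 20 mm above the table. Origin: centre of its underside. The fence stands on it 150 mm along +x from the centre, parallel to its y axis. Grey lines on its top are flush.
- baby_cheese: Bystander: small round yellow waxed cheese, 66 mm diameter, 45 mm high, loose near one end of the board (about 215 mm from the board's centre along its length). Origin: centre of its underside.
- jar: Bystander: closed amber glass jar with a steel cap, 54 mm diameter, 70 mm high, loose near the other end of the board. Origin: centre of its underside.
- trier: Bystander: cheese trier (sampling tool) lying on the table to the left of the board: wooden cross handle 90 mm long and 16 mm thick along its x axis, steel blade 12 mm thick reaching 128 mm along its y axis. Origin: under the middle of the handle.
Mind the look-alikes: they are no part of the job. Of the things that look like the loaf, the middle-sized one is meant.

How it is judged:
By the outcome, as a careful person would: the job done as asked, in the order asked, and still so for the second after the job is handed in, with the robot touching nothing.
It also fails if it takes over 72 s, if anything falls off the work surface, if the arm or the gripper's body presses on something with over 40 N, if the wrist force passes 120 N, or if a joint passes its speed limit or range.

### The arm

A 6-joint arm with a two-finger parallel gripper is mounted at the origin on the work surface. World frame = base frame: x ahead of the robot, y to its left, z up, the work surface at z = 0. Lengths are in m, angles in degrees, forces in N, time in s.
With the tool pointing down it reaches from about 0.4 to 0.825 m from the base axis. Payload 7 kg.
Tool frame: the origin (TCP) lies midway between the tips of the shut fingers; the grasp point (between the pads) lies 19 mm behind it (r.grip_point_offset is the z of the grasp point in the tool frame, in m); z points along the fingers, y is the line along which they close (so a half turn about z gives the same grasp; the last joint's range is limited). The gripper opens to 88 mm and grips with 3 to 60 N. Pads are 19 mm wide; open, the fingers measure 130 mm over their backs; the gripper's body (78 mm by 193 mm) begins 47 mm behind the grasp point.
Start: joints at [-57.806, 20.546, 0.682, 0, -70.136, -16.507], TCP at [0.182, -0.65, 0.197] pointing down, gripper open.
Joint ranges: [-176.03, 176.03], [-82.01, 121.73], [-58.28, 71.71], [-173.87, 95.51], [-174.79, -0.11], [-173.66, 173.66]. Speed limits (degrees/s): [136.94, 136.94, 172.46, 180, 180, 180].

### API

Orientations are given as [roll, pitch, yaw] about the fixed x, y, z axes, in that order (R = Rz(yaw) Ry(pitch) Rx(roll)).
In Python, from plant import r, viewer, recognise, outline_of, pinpoint gives the robot as it stands.
- The arm moves only by the tool move_arm, never from a script. Its argument "targets" is a list of rows, each a list of 2 entries, a list of its own where there are three numbers: the shift along the tool's x, y, z in cm, then the turn, a rotation vector about the tool's x, y, z in rad. A call has 1 to 5 rows; each row is the pose to reach, as a shift and turn from the pose commanded when the call began, along the tool's axes at that moment; what a row does not reach only later rows make up. A row lasts 1/8 s, in which the tool goes at most 62.5 mm and 10.7 degrees, less where a joint would pass 70% of its speed; a pose out of reach is approached as far as the arm can. A call with a gripper value outside its range is refused whole. "jaw" is the finger opening in cm, from 0 to 8.76, set as the call begins (left out, the last holds). The fingers move at their own pace and stop on an object; "squeeze" is the grip in N (left out, the last holds). Time passes only in rows, so rows that repeat a pose let the fingers close. It gives the time, the measured TCP pose, the force, the opening and the grip force at its end, in the units of the state.
- r.get_state(): the state, without advancing time (a new reading comes with each control period).
- viewer.capture(name): name is "side" or "top"; returns a dict with "image" (384x512x3 uint8, blue, green, red), "intrinsics" (3x3 intrinsics, pixels), "D" ([k1, k2, p1, p2, k3] as OpenCV has them; the pictures are not rectified), "camera_from_world" (4x4, takes a point from world to camera coordinates). Camera axes: x right, y up, looking along -z (the intrinsics and any distortion apply to the point x, -y, -z); pixel columns grow to the right and rows downward; lengths in m; the calibration is good to about 2 mm. A picture is of the moment at which its call begins. There is no depth.
- r.close_job(): hands the job in; it is judged then, once.
Trained networks look in the newest picture that a camera, given by its name, has taken for a name from the list of things; names that differ only in an ending like _2 or _b are one class to them, and where a whole thing is asked for, a point or a joint stands for the part that bears it (a point fixed in the world has none). Each returns a list of dicts, best first, with "score" (0 to 1); they miss things now and then, are a little off and sometimes report something else, mostly with a low value. They report only what shows in the picture. A call takes as long as a camera call. They do not tell look-alikes from the thing itself.
- recognise(label, camera): "box" ([left, top, right, bottom] in pixels, round what is visible of it).
- outline_of(label, camera): "mask" (384x512 bool, what is visible of it) and "box" ([left, top, right, bottom] in pixels, round what is visible of it).
- pinpoint(label, camera): "location" ([row, column] in pixels: a listed point, or the origin of a listed thing).
The state is a dict: "time_s": time; "joints": joint angles; "qd": joint speeds; "joint_torque": joint torques, N m; "tcp_pos": TCP position; "eef_rot": TCP orientation; "contact_force": force on the tool from outside, world axes, zero at the start; "moment": the same for the moment, N m; "gripper_width": finger opening in m; "gripper_force": force on a finger pad.
Only numpy, scipy, OpenCV 4.12 (cv2) and the standard library are available. Lean on these libraries where they do the work, as an engineer would, in place of code of your own. Each camera call takes 0.05 s, during which the arm holds its last target. There are 200 camera calls.

## Working session

There is one attempt and no reset: what is moved stays moved. The work goes in short steps, Python scripts to look and compute and a tool call to move; the robot and the scene stay as the last step left them, time stands still between calls to the robot, and variables do not carry over. Pictures are saved under pics/ and viewed, at most 10 in all, crops included, and the job is handed in when it is done.

Besides the shell and the picture viewer there is one more tool, called after "Call:" as name([rows], argument=value, ...), one row to a line, values as JSON. move_arm: Moves the arm, as the interface text tells. Its arguments: {"type":"object","properties":{"targets":{"type":"array","items":{"type":"array"}},"jaw":{"type":"number"},"squeeze":{"type":"number"}},"required":["targets"]}

```bash
mkdir -p pics; ls; python3 - <<'E'
from plant import r, viewer, recognise, outline_of, pinpoint
import cv2, numpy as np
for c in ["top","side"]:
    d=viewer.capture(c); cv2.imwrite(f"pics/{c}0.png",d["image"])
    np.savez(f"pics/{c}_cal.npz",K=d["intrinsics"],D=d["D"],T=d["camera_from_world"])
    for n in ["loaf","fence","board","baby_cheese","jar","trier"]:
        print(c,n,[(np.round(x["box"]).tolist(),round(x["score"],2)) for x in recognise(n,c)],[(np.round(x["location"]).tolist(),round(x["score"],2)) for x in pinpoint(n,c)])
print(r.get_state())
E
```

```text
pics
top loaf [([277.0, 195.0, 318.0, 250.0], 0.83), ([376.0, 224.0, 459.0, 300.0], 0.75), ([291.0, 114.0, 330.0, 142.0], 0.55)] [([132.0, 307.0], 0.97), ([223.0, 297.0], 0.94), ([259.0, 410.0], 0.7)]
top fence [([231.0, 154.0, 345.0, 182.0], 0.82)] []
top board [([190.0, 149.0, 365.0, 294.0], 0.59)] [([217.0, 279.0], 0.86)]
top baby_cheese [([194.0, 215.0, 221.0, 237.0], 0.92)] [([227.0, 203.0], 0.81)]
top jar [([345.0, 201.0, 368.0, 216.0], 0.9), ([232.0, 157.0, 344.0, 181.0], 0.28)] [([213.0, 353.0], 0.87)]
top trier [([71.0, 245.0, 113.0, 270.0], 0.56)] [([258.0, 110.0], 0.82)]
side loaf [([313.0, 106.0, 363.0, 144.0], 0.89), ([269.0, 151.0, 312.0, 182.0], 0.77), ([213.0, 134.0, 234.0, 157.0], 0.77)] [([148.0, 225.0], 0.94), ([133.0, 337.0], 0.76), ([174.0, 289.0], 0.75)]
side fence [([223.0, 135.0, 270.0, 189.0], 0.87)] [([164.0, 250.0], 0.78)]
side board [([205.0, 134.0, 347.0, 241.0], 0.69), ([234.0, 297.0, 278.0, 345.0], 0.27)] [([180.0, 280.0], 0.9), ([313.0, 262.0], 0.37)]
side baby_cheese [([231.0, 297.0, 276.0, 347.0], 0.68), ([258.0, 208.0, 278.0, 225.0], 0.63)] [([220.0, 264.0], 0.8)]
side jar [([286.0, 125.0, 299.0, 147.0], 0.47)] [([145.0, 295.0], 0.5)]
side trier [([237.0, 299.0, 276.0, 345.0], 0.85)] [([310.0, 265.0], 0.75)]
{'time_s': 1.3, 'joints': array([-5.78072349e+01,  2.05481071e+01,  6.82206344e-01,  9.01841899e-04,
       -7.01367824e+01, -1.65078734e+01]), 'qd': array([-0.03408256, -0.1054515 ,  0.05635268, -0.04592168,  0.09530986,
        0.09709871]), 'joint_torque': array([ 4.73277396e-04, -5.82393551e+01,  2.93297911e+01,  7.00200453e+00,
        1.23089968e-02, -3.73953139e-05]), 'tcp_pos': array([ 0.18246449, -0.64984682,  0.19684624]), 'eef_rot': array([ 1.79997668e+02, -1.57561666e-03, -1.64314802e+02]), 'contact_force': array([-0.34096296, -0.64665844, -0.06211866]), 'moment': array([0.00373312, 0.02957295, 0.01464408]), 'gripper_force': 0.0, 'gripper_width': 0.08766065571486405}
```

```bash
python3 -c "
import cv2
a=cv2.imread('pics/top0.png');cv2.imwrite('pics/t.png',cv2.resize(a[90:330,60:480],None,fx=1.9,fy=1.9,interpolation=cv2.INTER_CUBIC))
a=cv2.imread('pics/side0.png');cv2.imwrite('pics/s.png',cv2.resize(a[90:260,180:400],None,fx=3.4,fy=3.4,interpolation=cv2.INTER_CUBIC))"
```

```text
(no output)
```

View pics/t.png

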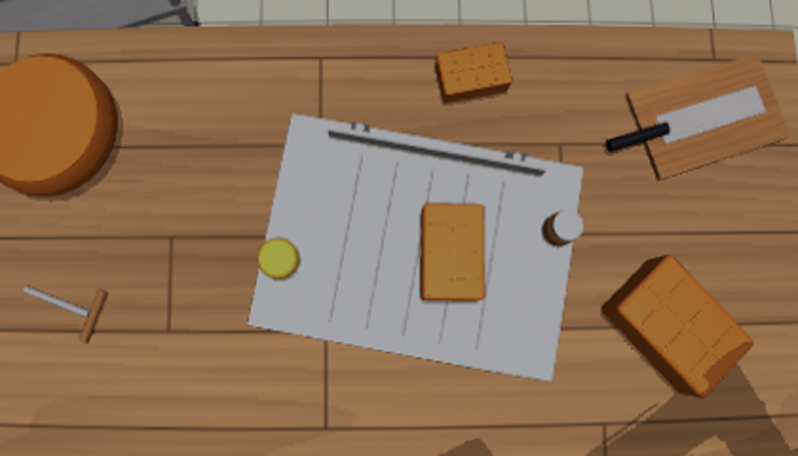

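View pics/s.png

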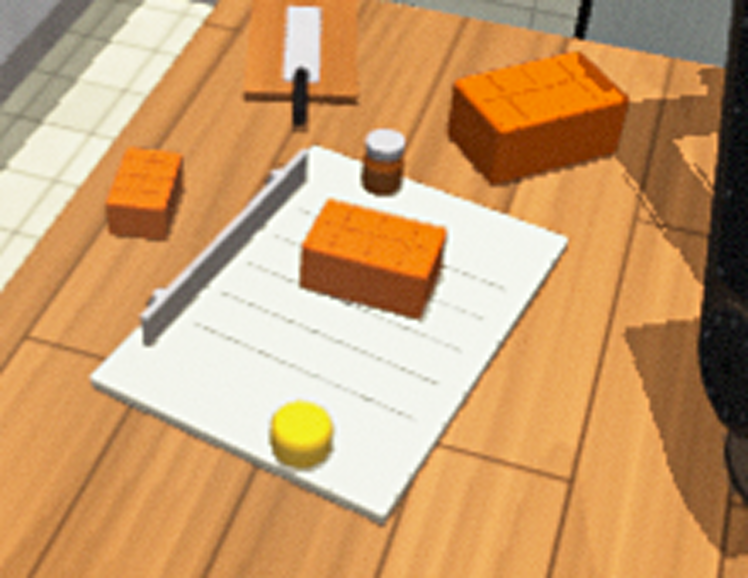

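```bash
cat > h.py <<'E'
import numpy as np, cv2
from scipy.optimize import minimize, least_squares
CAL={c:np.load(f"pics/{c}_cal.npz") for c in ("top","side")}
def proj(P,c):
    k=CAL[c]; P=np.c_[np.asarray(P,float),np.ones(len(P))]@k["T"].T
    P=P[:,:3]*[1,-1,-1]
    return cv2.projectPoints(P,np.zeros(3),np.zeros(3),k["K"],k["D"])[0][:,0]
def place(L,x,y,a,z=0):
    c,s=np.cos(a),np.sin(a); L=np.asarray(L,float)
    return np.c_[L[:,0]*c-L[:,1]*s+x,L[:,0]*s+L[:,1]*c+y,L[:,2]+z]
def rbox(hx,hy,h,rad):  # rounded cuboid as points
    u=[(np.cos(p)*np.cos(t),np.cos(p)*np.sin(t),np.sin(p)) for p in np.linspace(-np.pi/2,np.pi/2,5) for t in np.arange(8)*np.pi/4]
    return np.array([[sx*(hx-rad),sy*(hy-rad),sz*(h/2-rad)+h/2] for sx in(-1,1) for sy in(-1,1) for sz in(-1,1)])[:,None].repeat(len(u),1).reshape(-1,3)+np.tile(np.array(u)*rad,(8,1))
LOAF=rbox(.048,.075,.07,.006)
S=4
def sil(P,c):
    h=cv2.convexHull(proj(P,c).astype(np.float32))[:,0]
    m=np.zeros((384*S,512*S),np.uint8); cv2.fillConvexPoly(m,np.round((h+.5)*S-.5).astype(np.int32),1)
    return cv2.resize(m.astype(np.float32),(512,384),interpolation=cv2.INTER_AREA)
def fit_loaf(masks,p0,z=.02):
    def cost(p): return sum(np.abs(sil(place(LOAF,p[0],p[1],p[2],z),c)-m).sum() for c,m in masks.items())
    b=None
    for q in [p0]+[(p0[0],p0[1],p0[2]+d) for d in (-.25,.25)]:
        o=minimize(cost,q,method="Nelder-Mead",options=dict(initial_simplex=np.array([q]*4)+np.vstack([np.zeros(3),np.diag([.015,.015,.12])]),xatol=1e-4,fatol=.1))
        if b is None or o.fun<b.fun:b=o
    return b.x,b.fun
def look(p0,tag=None,cams=("top","side")):
    from plant import viewer,outline_of
    ms={}
    for c in cams:
        im=viewer.capture(c)["image"]
        if tag: cv2.imwrite(f"pics/{c}_{tag}.png",im)
        uv=proj([[p0[0],p0[1],.055]],c)[0]
        L=[o for o in outline_of("loaf",c) if np.hypot(*(np.argwhere(o["mask"]).mean(0)[::-1]-uv))<22]
        if L: ms[c]=L[0]["mask"].astype(np.float32)
        else: print("no mask",c)
    for c in ms: print(c,"area",ms[c].sum(),end=" ")
    p,f=fit_loaf(ms,p0); print("loaf",np.round(p[:2],4),"yaw",round(np.degrees(p[2]),2),"cost",round(f,1))
    return p
E
python3 - <<'E'
from h import *
C=dict(top=[(213.7,150),(366.8,178.4),(350,290),(190.5,261)],side=[(207.4,201.8),(271.2,133.2),(346.8,160.6),(292.6,242.9)])
for c in C: print(c,"cam at",np.round(-CAL[c]["T"][:3,:3].T@CAL[c]["T"][:3,3],3))
# corner order: (+x,+y),(+x,-y),(-x,-y),(-x,+y)
B=[[.18,.25,.02],[.18,-.25,.02],[-.18,-.25,.02],[-.18,.25,.02]]
def f(p,cs): return np.concatenate([(proj(place(B,*p),c)-C[c]).ravel() for c in cs])
for cs in (["top"],["side"],["top","side"]):
    o=least_squares(f,[.6,0,0],args=(cs,)); print(cs,np.round(o.x[:2],4),np.degrees(o.x[2]),np.abs(o.fun).max())
b=o.x; np.save("pics/board.npy",b)
from plant import outline_of
p=look((b[0],b[1]-.03,0.0),"1")
for c in ("top","side"):
    im=cv2.imread(f"pics/{c}_1.png"); im=cv2.resize(im,None,fx=4,fy=4,interpolation=cv2.INTER_CUBIC)
    d=lambda P,col:cv2.polylines(im,[np.round((proj(P,c)+.5)*4-.5).astype(int)],True,col,1)
    d(place(B,*b),(0,255,0)); F=[[.15,.18,.02],[.15,-.18,.02],[.15,-.18,.065],[.15,.18,.065]]; d(place(F,*b),(255,0,0))
    for z in (.02,.09): d(place([[.048,.075,z],[-.048,.075,z],[-.048,-.075,z],[.048,-.075,z]],*p),(255,255,0))
    x0,y0=(190,140) if c=="top" else (200,110); cv2.imwrite(f"pics/{c}_ov.png",im[y0*4:y0*4+600,x0*4:x0*4+740])
    for n,h in (("baby_cheese",.045),("jar",.07)):
        m=[o for o in outline_of(n,c)][0]["mask"]; uv=np.argwhere(m).mean(0)[::-1]
        q=least_squares(lambda q:proj([[q[0],q[1],.02+h/2]],c)[0]-uv,[.6,0]).x; print(c,n,np.round(q,3))
E
```

```text
top cam at [0.429 0.04  1.189]
side cam at [0.295 1.014 1.039]
['top'] [ 0.5565 -0.047 ] -10.979839709606631 1.0752916380207012
['side'] [ 0.556  -0.0395] -10.708450910299666 1.5382408382230608
['top', 'side'] [ 0.5565 -0.045 ] -10.886253906519885 1.300772123381023
top area 1778.0 side area 1083.0 loaf [ 0.5411 -0.0954] yaw 87.63 cost 121.3
top baby_cheese [0.535 0.181]
top jar [ 0.58  -0.274]
side baby_cheese [0.535 0.18 ]
side jar [ 0.579 -0.275]
```

View overlays.

View pics/top_ov.png

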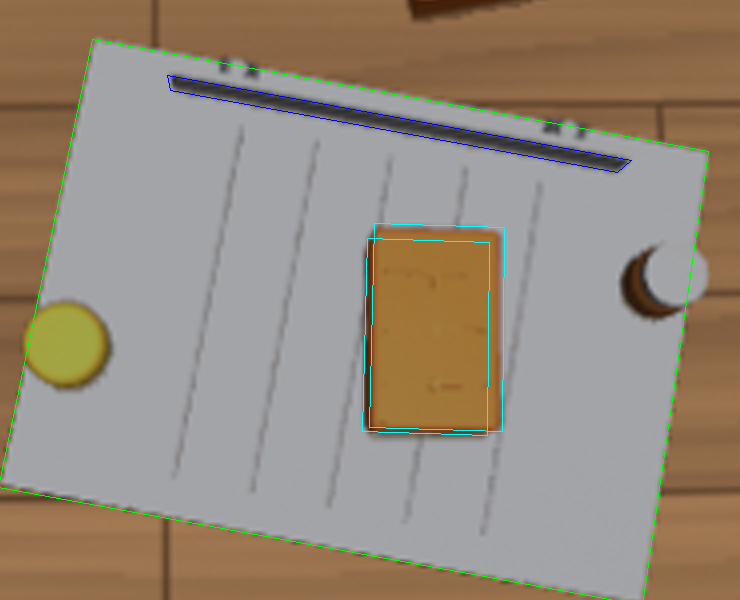

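View pics/side_ov.png

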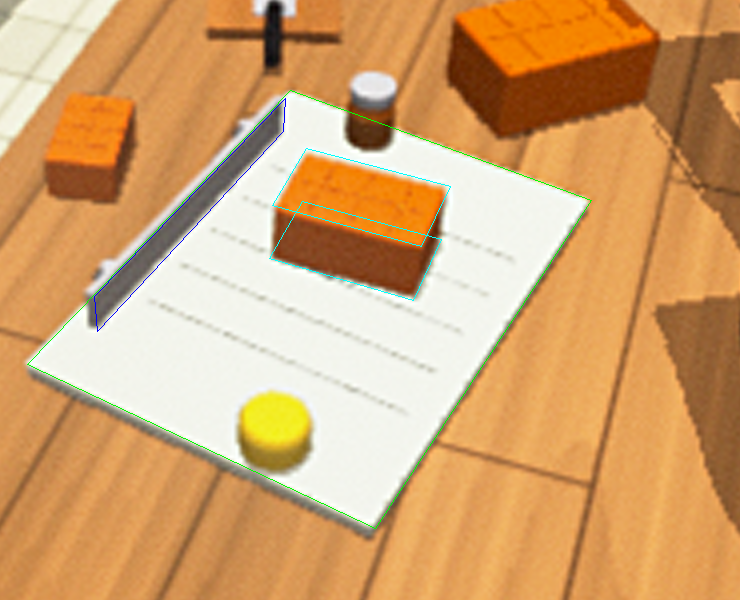

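```bash
cat >> h.py <<'E'
from scipy.spatial.transform import Rotation as Rn
b=np.load("pics/board.npy")
def b2w(x,y): return place([[x,y,0]],*b)[0,:2]
def w2b(x,y): c,s=np.cos(b[2]),np.sin(b[2]); return np.array([c*(x-b[0])+s*(y-b[1]),-s*(x-b[0])+c*(y-b[1])])
def rel(T,st=None):
    """T rows: board x,y, z, tool yaw in board frame (deg; 180: tool x=-x', tool y=+y'); prints move rows from the current pose"""
    if st is None:
        from plant import r; st=r.get_state()
    R0=Rn.from_euler("xyz",st["eef_rot"],degrees=True)
    B=w2b(*st["tcp_pos"][:2]); print("now board",np.round(B,4),"z",round(st["tcp_pos"][2],4),"yaw_b",round(st["eef_rot"][2]-np.degrees(b[2]),2),"F",np.round(st["contact_force"],1),"t",round(st["time_s"],2))
    for x,y,z,a in T:
        d=R0.inv().apply(np.r_[b2w(x,y),z]-st["tcp_pos"])*100
        q=(R0.inv()*Rn.from_euler("xyz",[180,0,a+np.degrees(b[2])],degrees=True)).as_rotvec()
        print(np.round(d,2).tolist(),np.round(q,3).tolist())
E
python3 - <<'E'
from h import *
rel([(.06,-.15,.2,180),(.06,-.15,.2,188.5)])
E
```

```text
now board [-0.253  -0.6646] z 0.1968 yaw_b -153.43 F [0.  0.2 0. ] t 1.7
[-51.02, 32.02, -0.31] [0.0, 0.0, 0.464]
[-51.02, 32.02, -0.31] [0.0, 0.0, 0.315]
```

Look-alikes in the top image: a small block at (310,128), the mid-size block on the board at (298,222), a large block at (417,262), and the orange wheel at (82,156). I choose the mid-size one on the board. The overlay crop confirms it: the 96x150x70 outline fits it in both views.

Call:
move_arm([
  [[-10,6.3,0],[0,0,0.1]],
  [[-20,12.5,0],[0,0,0.2]],
  [[-30,19,0],[0,0,0.315]],
  [[-40,25,0],[0,0,0.315]],
  [[-51,32,0],[0,0,0.315]],
], jaw=0)

```text
time_s: 2.33
tcp_pos: [0.3936, -0.4168, 0.1972]
eef_rot: [-180.0, 0.0, 177.6]
contact_force: [0.7, -0.9, -0.0]
gripper_width: 0.0432
gripper_force: 0.0
```

```bash
python3 - <<'E'
from h import *
rel([(.06,-.15,.2,188.5),(.06,-.15,.04,188.5)])
E
```

```text
now board [-0.0897 -0.3958] z 0.1972 yaw_b 188.52 F [ 0.7 -0.9 -0. ] t 2.33
[-18.45, 22.09, -0.27] [-0.0, 0.001, 0.0]
[-18.44, 22.1, 15.73] [-0.0, 0.001, 0.0]
```

Call:
move_arm([
  [[-5,5,0],[0,0,0]],
  [[-9,9.5,0],[0,0,0]],
  [[-13,14,0],[0,0,0]],
  [[-16,18,0],[0,0,0]],
  [[-16,18,0],[0,0,0]],
])

```text
time_s: 2.95
tcp_pos: [0.5618, -0.2422, 0.1965]
eef_rot: [180.0, -0.0, 177.9]
contact_force: [-0.1, -0.3, 0.3]
gripper_width: 0.0006
gripper_force: 0.0
```

```bash
python3 - <<'E'
from h import *
rel([(.06,-.15,.2,188.5),(.06,-.15,.04,188.5)])
E
```

```text
now board [ 0.0425 -0.1927] z 0.1965 yaw_b 188.76 F [-0.1 -0.3  0.3] t 2.95
[-2.38, 3.95, -0.35] [0.0, -0.0, 0.005]
[-2.38, 3.95, 15.65] [0.0, -0.0, 0.005]
```

Now the target point, then straight down.

Call:
move_arm([
  [[-2.4,4.0,2],[0,0,0]],
  [[-2.4,4.0,7],[0,0,0]],
  [[-2.4,4.0,12],[0,0,0]],
  [[-2.4,4.0,15.6],[0,0,0]],
  [[-2.4,4.0,15.6],[0,0,0]],
])

```text
time_s: 3.58
tcp_pos: [0.5826, -0.2064, 0.0382]
eef_rot: [180.0, -0.3, 177.6]
contact_force: [0.1, 0.5, 1.3]
gripper_width: 0.0008
gripper_force: 0.0
```

```bash
python3 - <<'E'
from h import *
p=look((.541,-.0954,1.55),"2"); lb=w2b(*p[:2]); ya=np.degrees(p[2]-b[2]); print("loaf board",lb,ya)
rel([(.06,-.135,.04,188.5)])
E
```

```text
no mask top
side area 1097.0 loaf [ 0.5407 -0.0967] yaw 89.09 cost 38.4
loaf board [-0.0057247  -0.05374545] 99.97672169643805
now board [ 0.0602 -0.153 ] z 0.0431 yaw_b 188.52 F [-0.  -0.3  0.3] t 3.77
[-0.25, 1.78, 0.31] [-0.0, 0.003, 0.0]
```

```bash
python3 - <<'E'
from h import *
def arc(c,ax,al,no,k,ths):
    T=[]
    u=lambda a:np.array([np.cos(np.radians(a)),np.sin(np.radians(a))])
    C=np.array(c)-k*u(ax)
    for t in ths:
        a=ax+t; q=C+(al+k)*u(a)+no*u(a+90); T.append((*q,.04,a+179)); print(np.round(q,3),a)
    return T
rel(arc((-.0057,-.053),9.2,.058,-.069,.037,[-3,2,7,12,17,22,27,32,37,42]))
E
```

```text
[ 0.06  -0.117] 6.199999999999999
[ 0.064 -0.108] 11.2
[ 0.068 -0.099] 16.2
[ 0.071 -0.089] 21.2
[ 0.073 -0.079] 26.2
[ 0.075 -0.069] 31.2
[ 0.075 -0.058] 36.2
[ 0.075 -0.048] 41.2
[ 0.073 -0.038] 46.2
[ 0.071 -0.028] 51.2
now board [ 0.0602 -0.153 ] z 0.0431 yaw_b 188.52 F [-0.  -0.3  0.3] t 3.77
[-0.48, 3.54, 0.31] [-0.0, 0.003, 0.058]
[-1.08, 4.37, 0.31] [-0.0, 0.003, -0.029]
[-1.6, 5.25, 0.31] [-0.001, 0.003, -0.117]
[-2.05, 6.17, 0.31] [-0.001, 0.003, -0.204]
[-2.41, 7.13, 0.31] [-0.001, 0.003, -0.291]
[-2.69, 8.11, 0.31] [-0.001, 0.003, -0.378]
[-2.88, 9.12, 0.31] [-0.001, 0.003, -0.466]
[-2.99, 10.14, 0.31] [-0.001, 0.003, -0.553]
[-3.0, 11.16, 0.31] [-0.001, 0.003, -0.64]
[-2.93, 12.19, 0.31] [-0.002, 0.003, -0.727]
```

Call:
move_arm([
  [[-0.3,1.5,0.2],[0,0,0]],
  [[-0.6,3.2,0.3],[0,0,0]],
  [[-1.1,4.3,0.3],[0,0,-0.03]],
  [[-1.6,5.2,0.3],[0,0,-0.12]],
  [[-2.0,6.2,0.3],[0,0,-0.2]],
])

```text
time_s: 4.4
tcp_pos: [0.6088, -0.1443, 0.0382]
eef_rot: [-180.0, 0.0, -170.6]
contact_force: [0.5, -2.8, -0.3]
gripper_width: 0.0002
gripper_force: 1.4
```

```bash
python3 - <<'E'
from h import *
p=look((.541,-.093,1.7),"3"); lb=w2b(*p[:2]); ya=np.degrees(p[2]-b[2]); print("loaf board",lb,ya-90)
rel([(.073,-.079,.04,205),(.075,-.069,.04,210),(.075,-.058,.04,215),(.075,-.048,.04,220),(.073,-.038,.04,225),(.071,-.028,.04,230)])
E
```

```text
top area 1039.0 side area 1043.0 loaf [ 0.5417 -0.0895] yaw 96.31 cost 794.6
loaf board [-0.00609565 -0.04651813] 17.19534670639284
now board [ 0.0692 -0.0879] z 0.0378 yaw_b -160.04 F [-0.7  0.4 -0.2] t 4.6
[-0.66, 0.7, -0.22] [0.0, -0.0, -0.088]
[-1.19, 1.58, -0.22] [0.0, -0.0, -0.175]
[-1.56, 2.61, -0.22] [0.0, -0.0, -0.262]
[-1.9, 3.55, -0.22] [0.0, -0.0, -0.35]
[-2.06, 4.56, -0.22] [0.0, -0.0, -0.437]
[-2.21, 5.57, -0.22] [0.0, -0.0, -0.524]
```

Rotating as predicted; the gripper now hides much of the loaf from the top camera. I'll continue the arc.

Call:
move_arm([
  [[-0.5,0.7,-0.2],[0,0,-0.09]],
  [[-1.0,1.6,-0.2],[0,0,-0.17]],
  [[-1.4,2.6,-0.2],[0,0,-0.26]],
  [[-1.7,3.5,-0.2],[0,0,-0.35]],
  [[-1.9,4.5,-0.2],[0,0,-0.44]],
])

```text
time_s: 5.22
tcp_pos: [0.6201, -0.0977, 0.04]
eef_rot: [-180.0, 0.0, -145.6]
contact_force: [2.3, -2.1, -0.0]
gripper_width: 0.0001
gripper_force: 1.2
```

```bash
python3 - <<'E'
from h import *
p=look((.54,-.08,np.radians(120)),"4",("side",)); lb=w2b(*p[:2]); ya=np.degrees(p[2]-b[2]); print("loaf board",lb,ya-90)
rel([(.071,-.028,.04,230)])
E
```

```text
side area 1084.0 loaf [ 0.535  -0.0692] yaw 118.61 cost 96.6
loaf board [-0.01653238 -0.02779908] 39.491277659791876
now board [ 0.0718 -0.0392] z 0.0399 yaw_b -134.77 F [-0.  -0.4 -0.2] t 5.33
[-0.74, 0.84, -0.01] [-0.0, 0.0, -0.083]
```

```bash
python3 - <<'E'
from h import *
rel([(.1,-.067,.04,225),(.1,-.067,.13,225),(-.122,.005,.13,221),(-.122,.005,.04,221)]); print(b2w(-.122,.005))
E
```

```text
now board [ 0.0718 -0.0392] z 0.0399 yaw_b -134.77 F [-0.  -0.4 -0.2] t 5.33
[-0.01, -3.96, -0.01] [-0.0, 0.0, 0.004]
[-0.01, -3.96, -9.01] [-0.0, 0.0, 0.004]
[10.51, 16.87, -9.01] [-0.0, 0.0, 0.074]
[10.51, 16.87, -0.01] [-0.0, 0.0, 0.074]
[ 0.43761366 -0.01704282]
```

Call:
move_arm([
  [[0,-2,0],[0,0,0]],
  [[0,-2.5,-4],[0,0,0]],
  [[0,-2.5,-9.5],[0,0,0]],
  [[0,-2.5,-9.5],[0,0,0]],
  [[2.5,2,-9.5],[0,0,0]],
])

```text
time_s: 5.95
tcp_pos: [0.5891, -0.0965, 0.1343]
eef_rot: [-180.0, 0.0, -145.9]
contact_force: [-0.8, 1.6, -0.8]
gripper_width: 0.0003
gripper_force: 0.0
```

Call:
move_arm([
  [[2.5,4.5,0],[0,0,0]],
  [[5,9.5,0],[0,0,0.04]],
  [[8,14.9,0],[0,0,0.074]],
  [[8,14.9,0],[0,0,0.074]],
  [[8,14.9,0],[0,0,0.074]],
])

```text
time_s: 6.58
tcp_pos: [0.4382, -0.0172, 0.1354]
eef_rot: [-180.0, 0.1, -150.0]
contact_force: [0.7, -0.2, -0.1]
gripper_width: 0.0006
gripper_force: 0.0
```

```bash
python3 - <<'E'
from h import *
p=look((.535,-.07,np.radians(120)),"5"); lb=w2b(*p[:2]); ya=np.degrees(p[2]-b[2]); print("loaf board",lb,ya-90)
rel([(-.122,.005,.04,221)])
E
```

```text
top area 864.0 side area 1142.0 loaf [ 0.5367 -0.071 ] yaw 118.89 cost 946.0
loaf board [-0.01453994 -0.02928957] 39.78112002805992
now board [-0.1213  0.0046] z 0.1345 yaw_b -139.14 F [-1.6  0.6 -0.3] t 6.78
[0.01, 0.08, 9.45] [0.0, -0.001, -0.002]
```

Call:
move_arm([
  [[0,0,4],[0,0,0]],
  [[0,0,8],[0,0,0]],
  [[0,0,9.4],[0,0,0]],
  [[0,0,9.4],[0,0,0]],
])

```text
time_s: 7.28
tcp_pos: [0.4369, -0.0179, 0.0395]
eef_rot: [180.0, -0.2, -150.0]
contact_force: [0.3, 0.6, 0.3]
gripper_width: 0.0005
gripper_force: 0.0
```

```bash
cat >> h.py <<'E'
def arc(c,ax,al,no,k,ths):
    T=[]; u=lambda a:np.array([np.cos(np.radians(a)),np.sin(np.radians(a))])
    C=np.array(c)-k*u(ax)
    for t in ths:
        a=ax+t; q=C+(al+k)*u(a)+no*u(a+90); T.append((*q,.04,a+180))
    return T
E
python3 - <<'E'
from h import *
p=look((.535,-.07,np.radians(120)),None,("side",)); lb=w2b(*p[:2]); ya=np.degrees(p[2]-b[2])-90; print("loaf board",lb,ya)
T=arc(lb,ya,-.058,.069,-.037,[-3,2,7,12,17,22,27,32]); print(np.round(T,3)); rel(T)
E
```

```text
side area 990.0 loaf [ 0.5396 -0.0697] yaw 116.34 cost 170.6
loaf board [-0.01186447 -0.02747509] 37.23074017657564
[[-1.00000e-01 -1.00000e-03  4.00000e-02  2.14231e+02]
 [-1.00000e-01 -1.20000e-02  4.00000e-02  2.19231e+02]
 [-9.90000e-02 -2.20000e-02  4.00000e-02  2.24231e+02]
 [-9.70000e-02 -3.20000e-02  4.00000e-02  2.29231e+02]
 [-9.40000e-02 -4.20000e-02  4.00000e-02  2.34231e+02]
 [-9.00000e-02 -5.10000e-02  4.00000e-02  2.39231e+02]
 [-8.60000e-02 -6.10000e-02  4.00000e-02  2.44231e+02]
 [-8.10000e-02 -6.90000e-02  4.00000e-02  2.49231e+02]]
now board [-0.1215  0.0048] z 0.041 yaw_b -139.08 F [-0.4 -0.3 -0.3] t 7.38
[-1.23, -1.9, 0.1] [-0.0, -0.0, 0.117]
[-0.57, -2.68, 0.1] [-0.0, -0.0, 0.03]
[0.02, -3.52, 0.11] [-0.0, -0.0, -0.058]
[0.54, -4.4, 0.11] [-0.0, -0.0, -0.145]
[0.97, -5.33, 0.11] [-0.0, -0.0, -0.232]
[1.32, -6.29, 0.11] [-0.0, -0.0, -0.32]
[1.59, -7.28, 0.11] [-0.0, -0.0, -0.407]
[1.77, -8.29, 0.11] [-0.0, -0.0, -0.494]
```

Call:
move_arm([
  [[-0.7,-1.5,0],[0,0,0]],
  [[-0.5,-2.7,0.1],[0,0,0]],
  [[0,-3.5,0.1],[0,0,-0.06]],
  [[0.5,-4.4,0.1],[0,0,-0.14]],
  [[1.0,-5.3,0.1],[0,0,-0.23]],
])

```text
time_s: 8.0
tcp_pos: [0.456, -0.0684, 0.0405]
eef_rot: [-180.0, 0.1, -136.6]
contact_force: [-1.8, 4.0, 4.3]
gripper_width: 0.0006
gripper_force: 2.7
```

```bash
python3 - <<'E'
from h import *
from plant import viewer
viewer.capture("top")
p=look((.54,-.08,np.radians(130)),"6"); lb=w2b(*p[:2]); ya=np.degrees(p[2]-b[2])-90; print("loaf board",lb,ya)
rel([])
a,c=[cv2.imread(f"pics/{k}_6.png")[100:310,150:410] for k in("top","side")]
cv2.imwrite("pics/v6.png",cv2.resize(np.hstack([a,c]),None,fx=1.53,fy=1.53,interpolation=cv2.INTER_CUBIC))
E
```

```text
top area 912.0 side area 937.0 loaf [ 0.5429 -0.0805] yaw 134.85 cost 1078.8
loaf board [-0.00662619 -0.03748114] 55.73820739565295
now board [-0.0947 -0.0419] z 0.04 yaw_b -126.02 F [ 0.1  0.4 -0.1] t 8.25
```

View pics/v6.png

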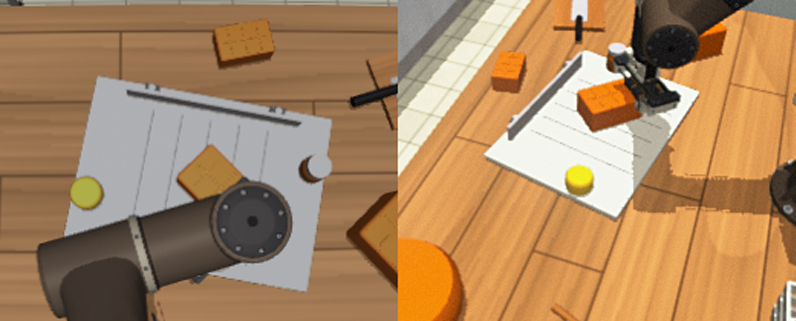

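```bash
python3 - <<'E'
from h import *
T=arc((-.0066,-.0375),54.7,-.056,.069,-.037,[5,10,15,20,25,30,34]); print(np.round(T,3)); rel(T)
E
```

```text
[[-9.200e-02 -5.300e-02  4.000e-02  2.397e+02]
 [-8.700e-02 -6.200e-02  4.000e-02  2.447e+02]
 [-8.200e-02 -7.100e-02  4.000e-02  2.497e+02]
 [-7.600e-02 -7.900e-02  4.000e-02  2.547e+02]
 [-7.000e-02 -8.600e-02  4.000e-02  2.597e+02]
 [-6.300e-02 -9.400e-02  4.000e-02  2.647e+02]
 [-5.600e-02 -9.900e-02  4.000e-02  2.687e+02]]
now board [-0.0947 -0.0419] z 0.04 yaw_b -126.02 F [ 0.1  0.4 -0.1] t 8.25
[0.7, -0.88, -0.0] [-0.0, 0.0, -0.1]
[1.18, -1.77, -0.0] [-0.0, 0.0, -0.187]
[1.58, -2.7, -0.0] [-0.0, 0.0, -0.274]
[1.9, -3.66, -0.0] [-0.0, 0.0, -0.362]
[2.13, -4.64, -0.0] [-0.0, 0.0, -0.449]
[2.28, -5.64, -0.0] [-0.0, 0.0, -0.536]
[2.33, -6.45, -0.0] [-0.0, 0.0, -0.606]
```

Call:
move_arm([
  [[0.6,-0.9,0],[0,0,-0.1]],
  [[1.1,-1.8,0],[0,0,-0.19]],
  [[1.6,-2.7,0],[0,0,-0.27]],
  [[1.9,-3.7,0],[0,0,-0.36]],
  [[2.1,-4.6,0],[0,0,-0.45]],
])

```text
time_s: 8.88
tcp_pos: [0.47, -0.116, 0.0397]
eef_rot: [179.8, -0.1, -110.9]
contact_force: [-5.9, 3.6, 5.6]
gripper_width: 0.0004
gripper_force: 3.5
```

```bash
python3 - <<'E'
from h import *
p=look((.56,-.085,np.radians(155)),"7",("side",)); lb=w2b(*p[:2]); ya=np.degrees(p[2]-b[2])-90; print("loaf board",lb,ya)
p=look((.56,-.085,np.radians(155)),"7"); lb=w2b(*p[:2]); ya=np.degrees(p[2]-b[2])-90; print("loaf board",lb,ya)
rel([(-.095,-.099,.04,265),(-.095,-.04,.04,265)])
E
```

```text
side area 1029.0 loaf [ 0.5535 -0.0945] yaw 159.31 cost 76.1
loaf board [ 0.00645282 -0.0491527 ] 80.19647218680598
top area 812.0 side area 1023.0 loaf [ 0.5551 -0.0938] yaw 156.62 cost 1055.1
loaf board [ 0.00784251 -0.04823246] 77.50969030892821
now board [-0.0705 -0.0856] z 0.0396 yaw_b -100.19 F [-2.1 -0.4  0.5] t 9.18
[1.75, 2.17, -0.03] [0.001, -0.0, -0.091]
[-4.05, 3.22, -0.03] [0.001, -0.0, -0.091]
```

```bash
python3 - <<'E'
from h import *
rel([(-.11,-.075,.04,260),(-.11,-.05,.04,180)])
E
```

```text
now board [-0.0705 -0.0856] z 0.0396 yaw_b -100.19 F [-2.1 -0.4  0.5] t 9.18
[-0.34, 4.07, -0.03] [0.001, -0.0, -0.003]
[-2.81, 4.52, -0.03] [0.0, -0.001, 1.393]
```

Call:
move_arm([
  [[-0.3,2,0],[0,0,0]],
  [[-0.5,4.0,0],[0,0,0.1]],
  [[-1.5,4.5,0],[0,0,0.28]],
  [[-2.8,4.5,0],[0,0,0.46]],
  [[-2.8,4.5,0],[0,0,0.64]],
])

```text
time_s: 9.8
tcp_pos: [0.4409, -0.0725, 0.0403]
eef_rot: [-180.0, 0.1, -148.0]
contact_force: [0.1, -0.1, 0.1]
gripper_width: 0.0005
gripper_force: 0.0
```

Call:
move_arm([
  [[0,0,0],[0,0,0.18]],
  [[0,0,0],[0,0,0.36]],
  [[0,0,0],[0,0,0.54]],
  [[0,0,0],[0,0,0.72]],
  [[0,0,0],[0,0,0.75]],
])

```text
time_s: 10.42
tcp_pos: [0.4402, -0.0732, 0.0401]
eef_rot: [180.0, 0.1, 169.3]
contact_force: [0.9, -0.3, 0.8]
gripper_width: 0.0001
gripper_force: 0.0
```

```bash
python3 - <<'E'
from h import *
p=look((.555,-.0945,np.radians(158)),"8",("side",)); lb=w2b(*p[:2]); ya=np.degrees(p[2]-b[2])-90; print("loaf board",lb,ya)
rel([(-.11,-.05,.04,180),(-.06,-.05,.04,180),(.0,-.05,.04,180)])
E
```

```text
side area 871.0 loaf [ 0.5626 -0.0959] yaw 173.05 cost 198.8
loaf board [ 0.01564448 -0.04888017] 93.93829482728162
now board [-0.109  -0.0499] z 0.04 yaw_b 180.42 F [-0.6  0.3 -1.2] t 10.53
[0.1, -0.01, 0.0] [0.0, 0.001, 0.007]
[-4.9, -0.05, 0.0] [0.0, 0.001, 0.007]
[-10.9, -0.09, 0.01] [0.0, 0.001, 0.007]
```

Call:
move_arm([
  [[0,0,0],[0,0,0.007]],
  [[0,0,0],[0,0,0.007]],
  [[0,0,0],[0,0,0.007]],
  [[0,0,0],[0,0,0.007]],
  [[-2,0,0],[0,0,0.007]],
], jaw=8.7)

```text
time_s: 11.15
tcp_pos: [0.4585, -0.0773, 0.0399]
eef_rot: [180.0, -0.0, 169.0]
contact_force: [0.4, 0.1, 0.7]
gripper_width: 0.0442
gripper_force: 0.0
```

Call:
move_arm([
  [[-1,0,0],[0,0,0]],
  [[-2,0,0],[0,0,0]],
  [[-3,0,0],[0,0,0]],
  [[-4,0,0],[0,0,0]],
  [[-5,0,0],[0,0,0]],
])

```text
time_s: 11.78
tcp_pos: [0.5059, -0.0875, 0.0392]
eef_rot: [-179.9, -0.3, 168.9]
contact_force: [-7.0, 0.6, 3.6]
gripper_width: 0.0865
gripper_force: 3.5
```

Call:
move_arm([
  [[-0.8,0,0],[0,0,0]],
  [[-1.6,0,0],[0,0,0]],
  [[-2.4,0,0],[0,0,0]],
  [[-3.2,0,0],[0,0,0]],
  [[-4,0,0],[0,0,0]],
])

```text
time_s: 12.4
tcp_pos: [0.5451, -0.0949, 0.0391]
eef_rot: [-179.9, -0.3, 168.9]
contact_force: [-7.6, 1.7, 3.7]
gripper_width: 0.0866
gripper_force: 3.7
```

```bash
python3 - <<'E'
from h import *
p=look((.59,-.1,np.radians(168)),"9"); lb=w2b(*p[:2]); ya=np.degrees(p[2]-b[2])-90; print("loaf board",lb,ya)
rel([(.0445,-.05,.04,180)])
a,c=[cv2.imread(f"pics/{k}_9.png")[100:310,150:410] for k in("top","side")]
cv2.imwrite("pics/v9.png",cv2.resize(np.hstack([a,c]),None,fx=1.53,fy=1.53,interpolation=cv2.INTER_CUBIC))
E
```

```text
no mask top
side area 559.0 loaf [ 0.6232 -0.102 ] yaw 187.56 cost 412.7
loaf board [ 0.07631299 -0.04339054] 108.4465840619614
now board [-0.0003 -0.0507] z 0.0392 yaw_b 179.84 F [-3.1 -1.  -1.5] t 12.6
[-4.48, 0.08, -0.09] [-0.0, -0.002, -0.003]
```

View pics/v9.png

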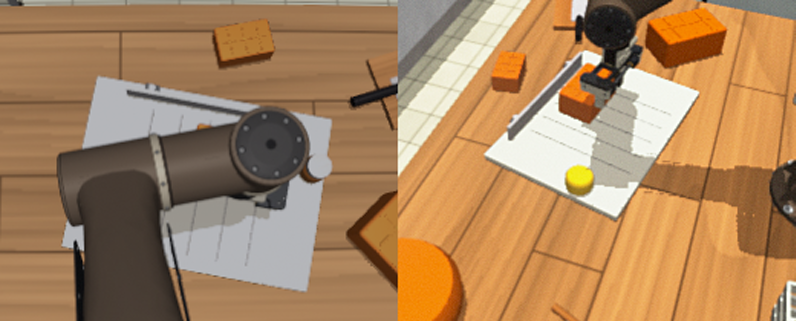

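Call:
move_arm([
  [[-0.8,0,0],[0,0,0]],
  [[-1.6,0,0],[0,0,0]],
  [[-2.4,0,0],[0,0,0]],
  [[-3.1,0,0],[0,0,0]],
  [[-3.7,0,0],[0,0,0]],
])

```text
time_s: 13.22
tcp_pos: [0.5842, -0.1017, 0.0397]
eef_rot: [-180.0, -0.0, 169.0]
contact_force: [-4.2, 0.9, -1.6]
gripper_width: 0.0871
gripper_force: 2.0
```

Call:
move_arm([
  [[-0.15,0,0],[0,0,0]],
  [[-0.3,0,0],[0,0,0]],
  [[-0.4,0,0],[0,0,0]],
  [[-0.5,0,0],[0,0,0]],
  [[-0.6,0,0],[0,0,0]],
])

```text
time_s: 13.85
tcp_pos: [0.5894, -0.1027, 0.0398]
eef_rot: [-180.0, -0.0, 169.0]
contact_force: [-6.5, 2.2, -0.3]
gripper_width: 0.0871
gripper_force: 3.4
```

Call:
move_arm([
  [[-0.1,0,0],[0,0,0]],
  [[-0.2,0,0],[0,0,0]],
  [[-0.3,0,0],[0,0,0]],
])

```text
time_s: 14.22
tcp_pos: [0.5893, -0.1027, 0.0398]
eef_rot: [-180.0, -0.3, 169.0]
contact_force: [-17.4, 8.6, 11.0]
gripper_width: 0.0869
gripper_force: 9.6
```

Call:
move_arm([
  [[-0.1,0,0],[0,0,0]],
  [[-0.2,0,0],[0,0,0]],
  [[-0.3,0,0],[0,0,0]],
])

```text
time_s: 14.6
tcp_pos: [0.5892, -0.1027, 0.0398]
eef_rot: [-180.0, -0.6, 169.0]
contact_force: [-27.5, 13.4, 21.4]
gripper_width: 0.0872
gripper_force: 15.3
```

Call:
move_arm([
  [[0.4,0,0],[0,0,0]],
  [[0.9,0,0],[0,0,0]],
  [[2,0,0],[0,0,0]],
  [[4,0,0],[0,0,0]],
  [[6,0,0],[0,0,0]],
])

```text
time_s: 15.22
tcp_pos: [0.537, -0.0923, 0.0403]
eef_rot: [180.0, 0.1, 169.0]
contact_force: [-0.2, -0.1, -0.4]
gripper_width: 0.0866
gripper_force: 0.0
```

Call:
move_arm([
  [[2,0,-5],[0,0,0]],
  [[4,0,-10],[0,0,0]],
  [[4,-5,-14],[0,0,0]],
  [[4,-11,-16],[0,0,0]],
  [[4,-17,-16],[0,0,0]],
])

```text
time_s: 15.85
tcp_pos: [0.4665, -0.2533, 0.203]
eef_rot: [-180.0, 0.4, 169.1]
contact_force: [1.3, 0.2, 0.6]
gripper_width: 0.0869
gripper_force: 0.0
```

Call:
move_arm([
  [[3,-5,0],[0,0,0]],
  [[6,-10,0],[0,0,0]],
  [[9,-15,0],[0,0,0]],
  [[9,-15,0],[0,0,0]],
])

```text
time_s: 16.35
tcp_pos: [0.3458, -0.3841, 0.2003]
eef_rot: [-179.9, 0.1, 168.7]
contact_force: [0.2, -0.1, 0.7]
gripper_width: 0.0872
gripper_force: 0.0
```

```bash
python3 - <<'E'
from h import *
p=look((.64,-.115,np.radians(169)),"10"); lb=w2b(*p[:2]); ya=np.degrees(p[2]-b[2])-90; print("loaf board",lb,ya, "fence x",lb[0]-.15)
rel([])
a=cv2.imread("pics/top_10.png")[140:300,185:375];c=cv2.imread("pics/side_10.png")[120:280,190:380]
cv2.imwrite("pics/v10.png",cv2.resize(np.hstack([a,c]),None,fx=2.1,fy=2.1,interpolation=cv2.INTER_CUBIC))
E
```

```text
top area 1664.0 side area 1002.0 loaf [ 0.6501 -0.1122] yaw 169.81 cost 135.5
loaf board [ 0.10458263 -0.04829174] 90.69502214769565 fence x -0.04541737415417808
now board [-0.1404 -0.3696] z 0.2001 yaw_b 179.91 F [ 0.5 -1.2  0.4] t 16.55
```

View pics/v10.png

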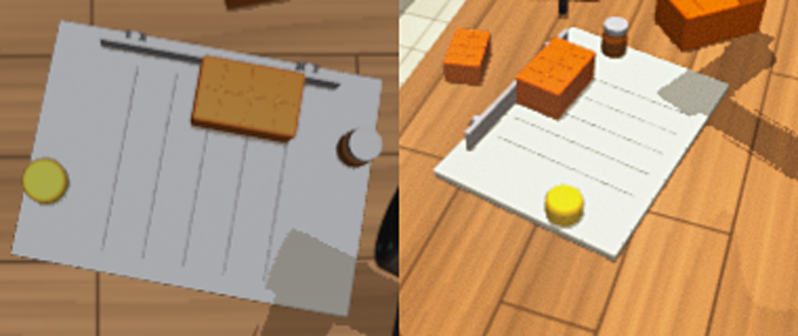

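The pictures show the loaf flat against the fence: top crop about (248,95), side crop about (556,78). Its whole long side is backed by the fence. The jar and the small cheese haven't moved, and the arm is clear.

```bash
python3 -c "
from plant import r
print(r.close_job())"
```

```text
the job is handed in; nothing more can be done
None
```

The loaf was turned about 80° in the open and pushed flat against the fence, and the job was handed in at about 17 s; the last pictures show its whole long side backed and the jar and small cheese undisturbed (the trier, outside the final crop, was never approached).

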